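Seat the radio in its bench tray and latch it

ROBOT

A 7-joint arm with a two-finger parallel gripper is mounted at the origin on the work surface. World frame = base frame: x ahead of the robot, y to its left, z up, the work surface at z = 0. Lengths are in m, angles in rad, forces in N, time in s.
With the tool pointing down it reaches from about 0.425 to 0.875 m from the base axis. Payload 4.7 kg.
Tool frame: the origin (TCP) lies between the finger pads; the fingertips stand 11 mm ahead of it and the grasp point (between the pads) lies 8 mm behind it; z points along the fingers, y is the direction in which the jaws open and shut (so a half turn about z gives the same grasp; the last joint's range is limited). The gripper opens to 85 mm and grips with 20 to 120 N. Pads are 22 mm wide; open, the fingers measure 114 mm over their backs; the gripper's body (76 mm by 85 mm) begins 54 mm behind the grasp point. The pads swing forward as they close: fully open they stand 13 mm farther back than shut.
Start: joints at [1.223, 0.321, -0.07, 1.45, 0.023, 1.371, -0.057], TCP at [0.23, -0.608, 0.242] pointing down, gripper open.
Joint ranges: [-2.86, 2.86], [-0.3, 2.09], [-1.38, 1.24], [0.06, 2.45], [-1.56, 4.7], [0.09, 2.05], [-2.69, 2.69]. Speed limits (rad/s): [2.57, 2.57, 3.14, 3.14, 3.14, 3.14, 3.14].

INTERFACE

Orientations are given as a unit quaternion [w, x, y, z].
In Python, from cell import manip gives the robot as it stands.
- The arm moves only by the tool step_arm, never from a script. Its argument "rows" is a list of rows, each a list of 7 numbers: the finger opening in cm, from 0 to 8.54, then the shift along the world's x, y, z in cm, then the turn, a rotation vector about the world's x, y, z in rad. In form: [[jaw, dx, dy, dz, rx, ry, rz], ...]. A call has 1 to 20 rows; each row shifts and turns the pose as measured when the row begins; what a row does not reach is not made up. A row lasts 1/10 s, in which the tool goes at most 50 mm and 8.59 degrees, less where a joint would pass 70% of its speed; a pose out of reach is approached as far as the arm can. A call with a gripper value outside its range is refused whole. The fingers move at their own pace and stop on an object; "newtons" is the grip in N (left out, the last holds). Time passes only in rows, so rows that do not move let the fingers close. It gives the time, the measured TCP pose, the force and the opening at its end, in the units of the state.
- manip.get_obs(): the state, without advancing time (a new reading comes with each control period).
- manip.capture(name): name is "scene" or "top" or "wrist"; returns the picture (420x560x3 uint8, red, green, blue); there is no depth.
- manip.get_calibration(name): a dict with "mtx" (3x3 intrinsics, pixels), "origin" and "attitude" of the camera in the world. Camera axes: x right, y up, looking along -z (the intrinsics and any distortion apply to the point x, -y, -z); pixel columns grow to the right and rows downward; lengths in m; the calibration is good to about 2 mm. The wrist camera is an equidistant fisheye: a pixel r from the principal point sees the ray r / f radians off the axis. A picture is of the moment at which its call begins: read the wrist's pose just before it. get_calibration takes no time and is no camera call; for the wrist camera it gives the pose at the moment of the call.
- manip.finish_job(): hands the job in, once; it reports no verdict.
Trained networks look in the newest picture that a camera, given by its name, has taken for a name from the list of things; names that differ only in an ending like _2 or _b are one class to them, and where a whole thing is asked for, a point or a joint stands for the part that bears it (a point fixed in the world has none). Each returns a list of dicts, best first, with "score" (0 to 1); they miss things now and then, are a little off and sometimes report something else, mostly with a low value. They report only what shows in the picture. A call takes as long as a camera call. They do not tell look-alikes from the thing itself.
- manip.cut_out(camera, name): "pixels" (420x560 bool, what is visible of it) and "centre" ([column, row] in pixels, amid what is visible of it).
The state is a dict: "time": time; "qpos": joint angles; "joint_velocities": joint speeds; "joint_efforts": joint torques, N m; "tool_pos": TCP position; "tcp_rot": TCP orientation; "ft_force": force on the tool from outside, world axes, zero at the start; "torque": the same for the moment, N m; "grip_width": opening from 0.0 (shut) to 1.0 (fully open).
Only numpy, scipy, OpenCV 4.12 (cv2) and the standard library are available. Lean on these libraries where they do the work, as an engineer would, in place of code of your own. Each camera call takes 0.05 s, during which the arm holds its last target.

TASK

Two black-box radio sets belong in the two aluminium trays on the service bench, and one of them still stands part-way out of its tray with its latch swung open. With the fingertips, push that set back along its tray until it is fully home against the rear stop, then push its swivel latch all the way round, across the front of the set, so that it is locked in. Do not lift or tip the set, and leave the other set, its latch and the loose things on the bench where they are.

Things in the scene. Friction and masses are not known exactly. Their poses are not given: they have to be found in the camera images.
- tray: Fixed aluminium tray of the set that stands out (left or right one). x: from its open front to its rear wall, the way to push; y: left; z up. Origin on the bench, under the middle of the set when home. Base plate 4 mm thick, x -70 to +80 mm; side lips 18 mm high, inner faces at y +/-62 mm. Latch pivot at x -82, y -78 mm, front right corner.
- tray_stop (a point): Middle of the rear stop: two rubber buffers on the tray's 46 mm high rear wall, faces at the tray's x +70 mm, centred 26 mm above the bench. A small plug between them enters the set's rear without resistance.
- radio: The loose set standing 25 to 55 mm out of its tray: dark grey box 140 mm deep (x), 120 wide (y), 54 high, about 0.8 kg. Origin: centre of its underside, 4 mm above the bench; over the tray's origin when home. Axes as the tray's within 0.01 rad; 2 mm play to each side lip. Slides on the tray's nylon strips at roughly 1.5 to 4 N, more if it rubs on a lip.
- radio_panel (a point): Centre of that set's front panel, on its surface, 70 mm in front of the set's centre and 27 mm above its underside. The panel is plain and flat for 30 mm to either side; beyond, at 42 mm, a socket (left, 8 mm proud) and a knob (right, 14 mm proud) stand out.
- latch (a joint): Swivel latch of that tray, rad: flat steel bar, 16 mm wide, 8 thick (10 to 18 mm above the bench), turning level about the upright pivot. 0 = closed, at its end stop: points along the tray's +y, 2 mm in front of a set that is home. Grows as it swings out; 1.57 points along -x; limit 2.2. Starts at 1.6 to 2.0, stays where left, turns at about 1 N at the post. The set blocks it unless home.
- latch_post (a point): Middle of the upright steel finger post at the latch bar's free end, 80 mm from the pivot: 12 mm in diameter, from 18 to 44 mm above the bench (this point is 31 mm above it).
- tray_b: The other tray, of the same make, with the same axes and origin; to be left alone.
- radio_b: The other radio set, of the same make, already home in its tray; to be left alone. Origin and axes as of the first.
- latch_b (a joint): The latch of the other tray, closed (0); to be left alone.
- spray_can: Spray can, 54 mm in diameter, 150 mm high, upright; origin at the centre of its underside. Bystander.
- fuse_carton: Small cardboard carton, 70 x 50 x 35 mm; origin at the centre of its underside. Bystander.
- screwdriver: Screwdriver, 190 mm long, lying along its x; origin under its middle. Bystander.
Not all that is in view belongs to the job. What is shaped like the radio but green is not meant.

How it is judged:
By the outcome, as a careful person would: the job done as asked, in the order asked, and still so for the second after the job is handed in, with the robot touching nothing.
It also fails if it takes over 54 s, if anything falls off the work surface, if the arm or the gripper's body presses on something with over 40 N, if the wrist force passes 120 N, or if a joint passes its speed limit or range.

## Working session

There is one attempt and no reset: what is moved stays moved. The work goes in short steps, Python scripts to look and compute and a tool call to move; the robot and the scene stay as the last step left them, time stands still between calls to the robot, and variables do not carry over. Pictures are saved under pics/ and viewed, and the job is handed in when it is done.

Besides the shell and the picture viewer there is one more tool, called after "Emit:" by a JSON object that holds its "method" and its "body", one argument or row to a line. step_arm: Moves the arm, as the interface text tells. Its arguments: {"type":"object","properties":{"rows":{"type":"array","items":{"type":"array","items":{"type":"number"}}},"newtons":{"type":"number"}},"required":["rows"]}

```bash
mkdir -p pics; ls; python3 - <<'E'
from cell import manip
import cv2
o=manip.get_obs();print(o)
for n in ("scene","top","wrist"):
    im=manip.capture(n);cv2.imwrite(f"pics/{n}0.png",im[:,:,::-1]);print(n,manip.get_calibration(n))
E
```

```text
pics
{'time': 0.0, 'qpos': array([ 1.22312851,  0.32184696, -0.07002851,  1.45171177,  0.02258798,
        1.37080074, -0.05692143]), 'joint_velocities': array([-0.00060124, -0.00049345, -0.00015533, -0.00112575,  0.00029545,
       -0.00041252,  0.00265371]), 'joint_efforts': array([ 6.28615289e-04, -4.93577814e+01, -3.82015016e-01, -3.14329469e+01,
        1.29506376e-02,  1.11852569e-02, -1.12458164e-05]), 'tool_pos': array([ 0.22978982, -0.60745533,  0.24118903]), 'tcp_rot': array([-9.63362059e-04,  9.83688699e-01,  1.79876520e-01, -2.30230769e-04]), 'ft_force': array([-0.35125217,  0.21561202, -0.00645565]), 'torque': array([ 0.02107766,  0.0395988 , -0.00012735]), 'grip_width': 0.9993564942249068}
scene {'mtx': array([[418.53420853,   0.        , 280.29877827],
       [  0.        , 418.53420853, 211.26628791],
       [  0.        ,   0.        ,   1.        ]]), 'origin': array([ 0.75682751, -0.59445221,  0.88703035]), 'attitude': array([0.91622414, 0.31070268, 0.08020242, 0.23992652])}
top {'mtx': array([[542.62007388,   0.        , 289.62794633],
       [  0.        , 542.62007388, 205.19198184],
       [  0.        ,   0.        ,   1.        ]]), 'origin': array([ 0.14832113, -0.03415055,  1.54928876]), 'attitude': array([ 0.70366903,  0.07823644, -0.0743709 , -0.70228052])}
wrist {'mtx': array([[325.1922621 ,   0.        , 280.31011073],
       [  0.        , 325.1922621 , 211.19045536],
       [  0.        ,   0.        ,   1.        ]]), 'origin': array([ 0.30521634, -0.57836906,  0.37316391]), 'attitude': array([ 0.81215868, -0.13256496,  0.09173268, -0.56072268])}
```

View pics/scene0.png

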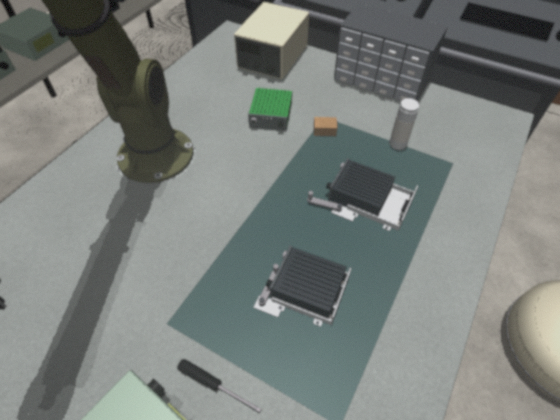

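View pics/top0.png

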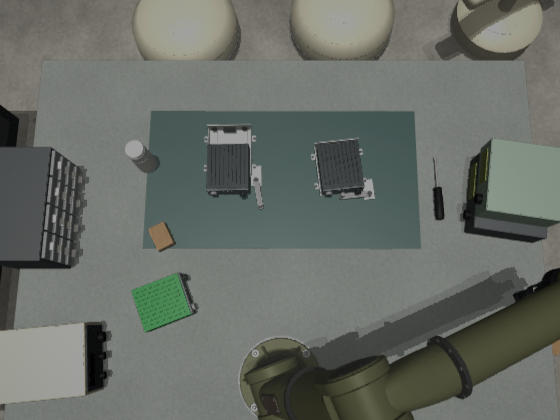

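View pics/wrist0.png

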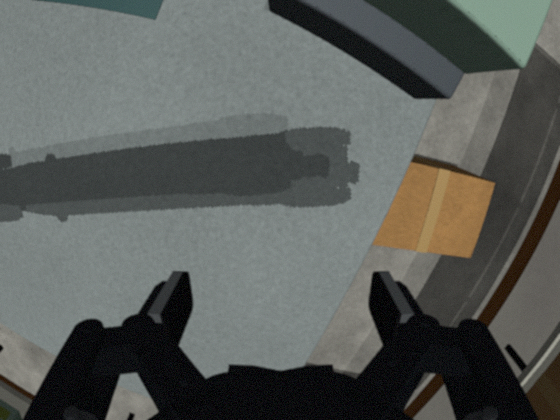

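```bash
cat > h.py <<'E'
from cell import manip
import numpy as np,cv2
from scipy.spatial.transform import Rotation as R
def rot(q): return R.from_quat([q[1],q[2],q[3],q[0]])
def px2w(c,uv,z):
    uv=np.atleast_2d(uv).astype(float);K=c["mtx"]
    d=np.c_[(uv[:,0]-K[0,2])/K[0,0],-(uv[:,1]-K[1,2])/K[1,1],-np.ones(len(uv))]
    d=rot(c["attitude"]).apply(d);o=c["origin"]
    return o+d*((z-o[2])/d[:,2])[:,None]
def w2px(c,p):
    p=rot(c["attitude"]).inv().apply(np.atleast_2d(p)-c["origin"]);K=c["mtx"]
    return np.c_[K[0,0]*p[:,0]/-p[:,2]+K[0,2],K[1,1]*-p[:,1]/-p[:,2]+K[1,2]]
E
python3 - <<'E'
from h import *
for n in("top","scene"):
  manip.capture(n);c=manip.get_calibration(n)
  for nm in("radio","latch_post","tray","latch"):
    for r in manip.cut_out(n,nm)[:3]:
      ys,xs=np.nonzero(r["pixels"])
      print(n,nm,round(r["score"],2),r["centre"],xs.min(),xs.max(),ys.min(),ys.max(),px2w(c,r["centre"],{"radio":.058,"latch_post":.031}.get(nm,.014))[0].round(3))
      if nm=="radio":
        b=cv2.minAreaRect(np.c_[xs,ys].astype(np.float32));print(px2w(c,cv2.boxPoints(b),.058).round(4).tolist())
a=cv2.imread("pics/top0.png")[110:230,180:400];cv2.imwrite("pics/c1.png",cv2.resize(a,None,fx=3.6,fy=3.6,interpolation=cv2.INTER_CUBIC))
a=cv2.imread("pics/scene0.png")[140:240,290:430];cv2.imwrite("pics/c2.png",cv2.resize(a,None,fx=5,fy=5,interpolation=cv2.INTER_CUBIC))
E
```

```text
top radio 0.82 [339.1, 169.2] 316 363 141 195 [ 0.581 -0.166  0.058]
[[0.6531, -0.0987, 0.058], [0.6689, -0.2223, 0.058], [0.5108, -0.2366, 0.058], [0.4956, -0.1157, 0.058]]
top radio 0.71 [226.2, 168.9] 206 250 143 196 [0.582 0.156 0.058]
[[0.6595, 0.2165, 0.058], [0.6596, 0.0894, 0.058], [0.5024, 0.0865, 0.058], [0.5022, 0.2109, 0.058]]
top latch_post 0.51 [354.3, 194.4] 311 373 139 199 [ 0.514 -0.211  0.031]
top latch_post 0.47 [257.8, 193.3] 253 262 178 208 [0.517 0.066 0.031]
top tray 0.82 [350.5, 193.6] 311 373 140 199 [ 0.52  -0.202  0.014]
top tray 0.57 [238.9, 137.7] 204 262 125 208 [0.691 0.126 0.014]
top tray 0.53 [351.6, 192.8] 339 371 191 199 [ 0.523 -0.206  0.014]
top latch 0.6 [354.1, 194.9] 340 371 191 199 [ 0.516 -0.213  0.014]
scene radio 0.9 [270.3, 109.7] 248 291 88 130 [0.229 0.286 0.058]
[[0.2089, 0.1832, 0.058], [0.1147, 0.3572, 0.058], [0.2422, 0.4054, 0.058], [0.3244, 0.2286, 0.058]]
scene radio 0.89 [360.2, 186.6] 327 394 158 215 [0.59  0.133 0.058]
[[0.5188, 0.0524, 0.058], [0.4929, 0.2154, 0.058], [0.6584, 0.212, 0.058], [0.6704, 0.0558, 0.058]]
scene radio 0.83 [304.8, 283.0] 266 346 246 318 [ 0.592 -0.187  0.058]
[[0.524, -0.258, 0.058], [0.4941, -0.12, 0.058], [0.6575, -0.1033, 0.058], [0.6733, -0.2376, 0.058]]
scene latch_post 0.53 [328.2, 200.5] 308 341 192 210 [0.53  0.071 0.031]
scene latch_post 0.5 [304.0, 282.2] 266 346 247 317 [ 0.584 -0.173  0.031]
scene tray 0.85 [284.8, 303.1] 254 349 265 325 [ 0.567 -0.233  0.014]
scene tray 0.83 [386.5, 208.3] 307 415 184 229 [0.671 0.136 0.014]
scene latch 0.75 [265.8, 291.0] 259 278 265 304 [ 0.515 -0.228  0.014]
scene latch 0.52 [322.1, 201.9] 308 342 193 210 [0.513 0.072 0.014]
```

View pics/c1.png

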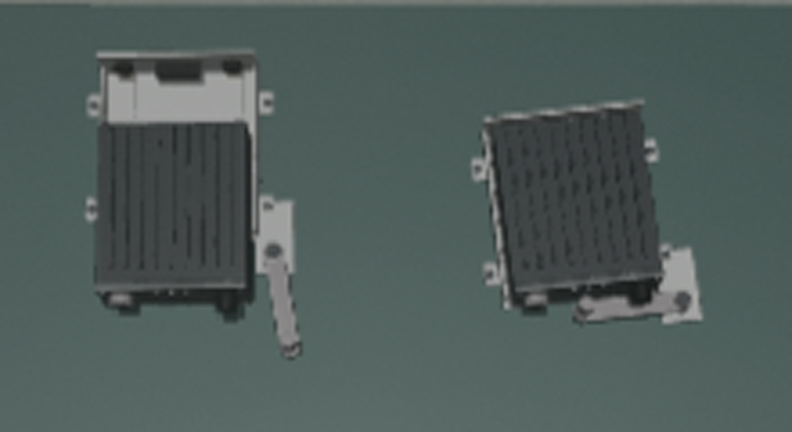

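View pics/c2.png

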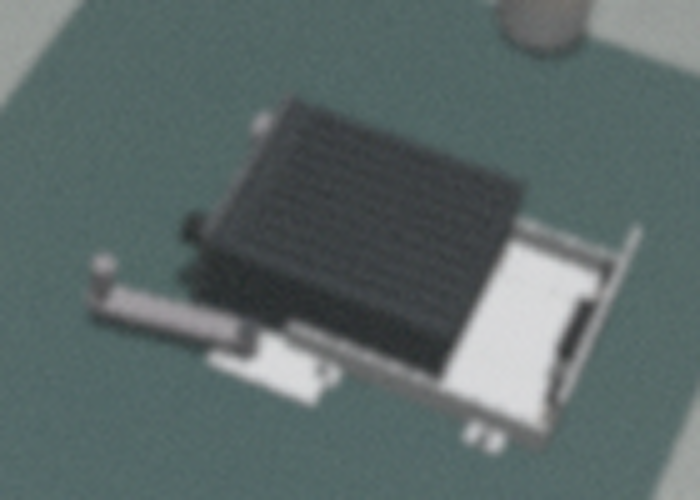

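```bash
cat >> h.py <<'E'
ct=manip.get_calibration("top");cs=manip.get_calibration("scene")
def T(u,v,z): return px2w(ct,[180+u/3.6,110+v/3.6],z)[0].round(4)
def S(u,v,z): return px2w(cs,[290+u/5,140+v/5],z)[0].round(4)
E
python3 - <<'E'
from h import *
print("top wall",T(97,53,.046),T(254,51,.046))
print("set top",T(100,124,.058),T(246,124,.058),T(94,288,.058),T(243,290,.058))
print("pivot",T(273,250,.02),"post",T(291,350,.044))
print("scene wall",S(638,230,.046),"set",S(290,100,.058),S(522,185,.058),S(208,243,.058),S(455,325,.058))
print("pivot",S(245,335,.02),"post",S(103,260,.044))
E
```

```text
top wall [0.72   0.2178 0.046 ] [0.7218 0.0898 0.046 ]
set top [0.6552 0.2113 0.058 ] [0.6552 0.0941 0.058 ] [0.5197 0.2112 0.058 ] [0.5182 0.0939 0.058 ]
pivot [0.561  0.0735 0.02  ] post [0.473  0.0563 0.044 ]
scene wall [0.7196 0.2205 0.046 ] set [0.5231 0.2064 0.058 ] [0.6562 0.2092 0.058 ] [0.5277 0.0901 0.058 ] [0.6595 0.102  0.058 ]
pivot [0.5612 0.0733 0.02  ] post [0.4807 0.0639 0.044 ]
```

Loose-set candidates: left set at top (228,168) / scene (360,187), right set at top (339,169), and the green look-alike at top (163,300). The left one is the right choice: bare tray shows behind it and its latch points out (post at top (261,207)). The right set is home with its latch closed. Fitted tray origin is about (0.643, 0.152) with yaw near 0. The panel is at x≈0.518 and the post at ≈(0.48, 0.06).

Emit:
{"method": "step_arm", "body": {
  "rows": [
    [0, 1, 4, 0, 0, 0, -0.06],
    [0, 1, 4, 0, 0, 0, -0.06],
    [0, 1, 4, 0, 0, 0, -0.06],
    [0, 1, 4, 0, 0, 0, -0.06],
    [0, 2, 4, 0, 0, 0, -0.06],
    [0, 2, 4, 0, 0, 0, -0.06],
    [0, 3, 4, 0, 0, 0, 0],
    [0, 3, 4, 0, 0, 0, 0],
    [0, 3, 4, 0, 0, 0, 0],
    [0, 3, 4, 0, 0, 0, 0],
    [0, 2, 4, 0, 0, 0, 0],
    [0, 1, 4, 0, 0, 0, 0],
    [0, 0, 4, 0, 0, 0, 0],
    [0, 0, 4, 0, 0, 0, 0]
  ]
}}

```text
time: 2.05
tool_pos: [0.4587, -0.0355, 0.2437]
tcp_rot: [0.003, 1.0, -0.014, 0.003]
ft_force: [0.3, -0.9, -0.3]
grip_width: 0.002
```

Emit:
{"method": "step_arm", "body": {
  "rows": [
    [0, -0.5, 4, -1, 0, 0, 0.02],
    [0, -0.5, 4, -1, 0, 0, 0.02],
    [0, -0.5, 4, -2, 0, 0, 0],
    [0, 0, 4, -2, 0, 0, 0],
    [0, 0, 2.4, -2, 0, 0, 0],
    [0, 0, 0, 0, 0, 0, 0]
  ]
}}

```text
time: 2.65
tool_pos: [0.4425, 0.1626, 0.1647]
tcp_rot: [0.004, 1.0, 0.012, 0.008]
ft_force: [-0.7, 0.2, 0.2]
grip_width: -0.001
```

```bash
python3 - <<'E'
from h import *
o=manip.get_obs();print(o["time"],o["tool_pos"],o["tcp_rot"],o["qpos"],o["ft_force"])
im=manip.capture("wrist");cv2.imwrite("pics/w1.png",im[:,:,::-1]);print(manip.get_calibration("wrist"))
im=manip.capture("top");cv2.imwrite("pics/t1.png",cv2.resize(im[100:240,170:400,::-1],None,fx=3.4,fy=3.4))
E
```

```text
2.65 [0.44253064 0.16264946 0.16471214] [0.0038698  0.99988263 0.01227765 0.00830668] [ 0.46607418  0.0243155  -0.88334323  1.96302003  0.03553204  1.15114772
 -1.9775324 ] [-0.69303804  0.24782387  0.21473975]
{'mtx': array([[325.1922621 ,   0.        , 280.31011073],
       [  0.        , 325.1922621 , 211.19045536],
       [  0.        ,   0.        ,   1.        ]]), 'origin': array([0.5216555 , 0.16467602, 0.29898371]), 'attitude': array([ 0.70636747, -0.11219626,  0.10265777, -0.69131642])}
```

View pics/w1.png

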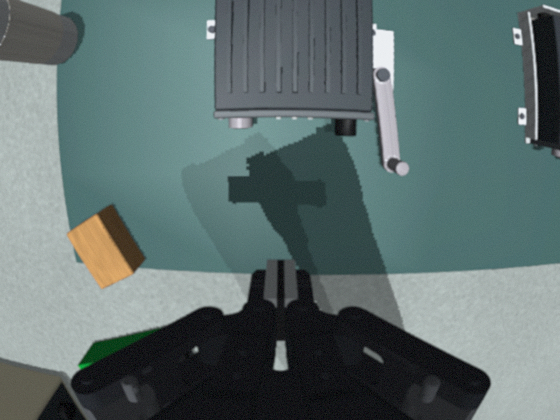

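View pics/t1.png

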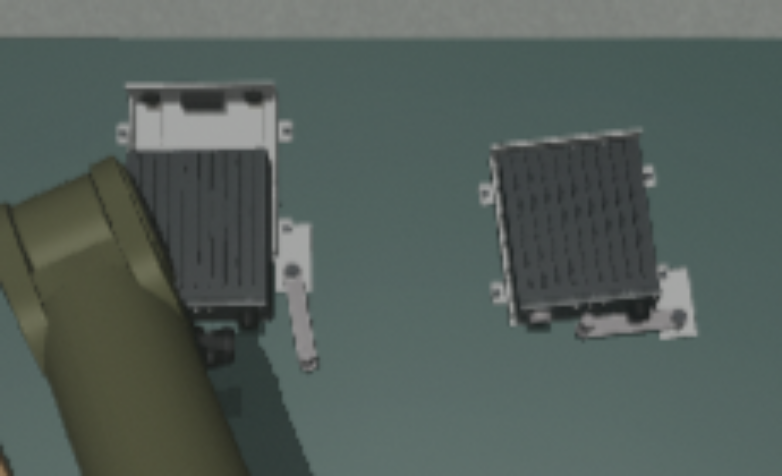

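```bash
cat >> h.py <<'E'
def W(c,uv,z):
    K=c["mtx"];d=np.array([uv[0]-K[0,2],uv[1]-K[1,2]]);r=np.linalg.norm(d);t=r/K[0,0]
    v=np.array([np.sin(t)*d[0]/r,-np.sin(t)*d[1]/r,-np.cos(t)])
    v=rot(c["attitude"]).apply(v);o=c["origin"];return (o+v*(z-o[2])/v[2]).round(4)
E
python3 - <<'E'
from h import *
c=manip.get_calibration("wrist")
print("tips",W(c,(281,262),.154))
for n,p,z in [("frontL",(216,112),.058),("frontR",(373,112),.058),("post",(400,167),.044),("pivot",(383,75),.02),("knobend",(345,136),.031),("sockend",(240,127),.031)]: print(n,W(c,p,z))
E
```

```text
tips [0.4503 0.1595 0.154 ]
frontL [0.5229 0.2078 0.058 ]
frontR [0.5263 0.0904 0.058 ]
post [0.4828 0.0592 0.044 ]
pivot [0.5608 0.071  0.02  ]
knobend [0.5049 0.1056 0.031 ]
sockend [0.5102 0.1928 0.031 ]
```

Emit:
{"method": "step_arm", "body": {
  "rows": [
    [0, 0.5, -0.6, -4, 0, 0, 0],
    [0, 0.5, -0.6, -4, 0, 0, 0],
    [0, 0, 0, -4, 0, 0, 0],
    [0, 0, 0, -1.3, 0, 0, 0],
    [0, 0, 0, 0, 0, 0, 0]
  ]
}}

```text
time: 3.25
tool_pos: [0.463, 0.1382, 0.0358]
tcp_rot: [0.007, 1.0, 0.003, 0.017]
ft_force: [0.5, -0.9, 0.8]
grip_width: 0.003
```

```bash
python3 - <<'E'
from h import *
o=manip.get_obs();print(o["time"],o["tool_pos"],o["tcp_rot"],o["qpos"],o["ft_force"])
im=manip.capture("wrist");cv2.imwrite("pics/w2.png",im[:,:,::-1])
E
```

```text
3.25 [0.46296061 0.13816676 0.03582228] [0.00727987 0.99983104 0.00274238 0.01665462] [ 0.40336389  0.25784372 -0.82829394  2.0703936   0.27902865  0.88867021
 -2.14705763] [ 0.45802463 -0.88275736  0.83217211]
```

View pics/w2.png

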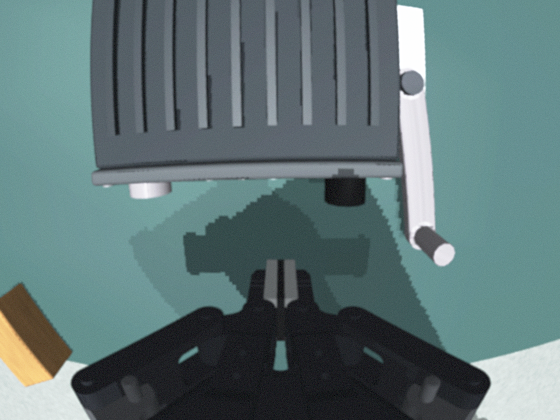

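Emit:
{"method": "step_arm", "body": {
  "rows": [
    [0, 0, 1.2, -0.3, 0.007, 0.017, 0.02],
    [0, 0, 0, 0, 0.007, 0.016, 0],
    [0, 1.5, 0, 0, 0, 0, 0],
    [0, 1, 0, 0, 0, 0, 0]
  ]
}}

```text
time: 3.7
tool_pos: [0.4936, 0.152, 0.0402]
tcp_rot: [-0.0, 1.0, 0.014, 0.005]
ft_force: [0.3, 0.7, 0.4]
grip_width: -0.003
```

Emit:
{"method": "step_arm", "body": {
  "rows": [
    [0, 0.8, 0, 0, 0, 0, 0],
    [0, 0.8, 0, 0, 0, 0, 0],
    [0, 0.8, 0, 0, 0, 0, 0]
  ]
}}

```text
time: 4.0
tool_pos: [0.5194, 0.1523, 0.0415]
tcp_rot: [-0.0, 1.0, 0.014, 0.004]
ft_force: [-2.1, -0.3, 0.7]
grip_width: 0.002
```

Emit:
{"method": "step_arm", "body": {
  "rows": [
    [0, 0.8, 0, -0.2, 0, 0, 0],
    [0, 0.8, 0, -0.1, 0, 0, 0],
    [0, 0.8, 0, -0.1, 0, 0, 0]
  ]
}}

```text
time: 4.3
tool_pos: [0.5441, 0.1524, 0.0369]
tcp_rot: [-0.0, 1.0, 0.014, 0.003]
ft_force: [-1.6, -0.2, 0.9]
grip_width: 0.002
```

```bash
python3 - <<'E'
from h import *
o=manip.get_obs();print(o["time"],o["tool_pos"],o["tcp_rot"],o["qpos"],o["ft_force"],o["torque"])
im=manip.capture("wrist");cv2.imwrite("pics/w3.png",im[:,:,::-1])
E
```

```text
4.3 [0.54414366 0.15244988 0.03691931] [-1.10494370e-04  9.99900032e-01  1.38424912e-02  2.88086676e-03] [ 0.32928591  0.44343772 -0.77118066  1.85891182  0.37030044  0.98153951
 -2.14510328] [-1.57303384 -0.22511904  0.91855818] [-0.01448407  0.40504808 -0.0109112 ]
```

View pics/w3.png

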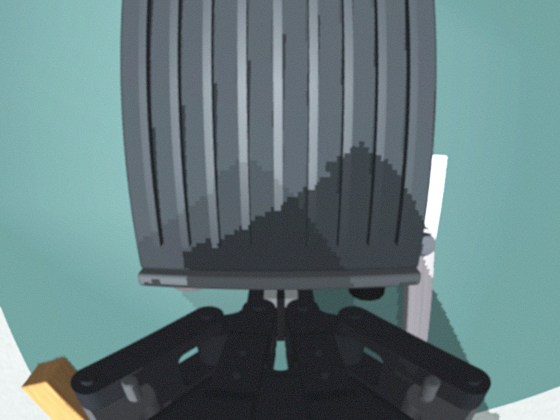

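Emit:
{"method": "step_arm", "body": {
  "rows": [
    [0, 0.7, 0, 0, 0, 0, 0],
    [0, 0.5, 0, 0, 0, 0, 0],
    [0, 0.3, 0, 0, 0, 0, 0]
  ]
}}

```text
time: 4.65
tool_pos: [0.5597, 0.1527, 0.0361]
tcp_rot: [-0.0, 1.0, 0.014, 0.001]
ft_force: [-11.8, -0.0, 5.2]
grip_width: 0.001
```

Emit:
{"method": "step_arm", "body": {
  "rows": [
    [0, 0.3, 0, 0, 0, 0, 0],
    [0, 0.3, 0, 0, 0, 0, 0]
  ]
}}

```text
time: 4.85
tool_pos: [0.5595, 0.1527, 0.0345]
tcp_rot: [0.001, 1.0, 0.014, -0.006]
ft_force: [-9.6, -1.0, 3.4]
grip_width: -0.0
```

Emit:
{"method": "step_arm", "body": {
  "rows": [
    [0, 0.8, 0, 0, 0, 0, 0],
    [0, 0.8, 0, 0, 0, 0, 0],
    [0, 0, 0, 0, 0, 0, 0]
  ]
}}

```text
time: 5.15
tool_pos: [0.5577, 0.1531, 0.0308]
tcp_rot: [0.005, 1.0, 0.016, -0.024]
ft_force: [1.1, 0.4, 3.3]
grip_width: 0.003
```

```bash
python3 - <<'E'
from h import *
o=manip.get_obs();print(o["time"],o["tool_pos"],o["tcp_rot"],o["ft_force"],o["torque"])
for n in("top","scene"):
  im=manip.capture(n)[:,:,::-1]
  a=im[110:230,180:400] if n=="top" else im[140:240,290:430]
  cv2.imwrite(f"pics/{n}4.png",cv2.resize(a,None,fx=[5,3.6][n=="top"],fy=[5,3.6][n=="top"],interpolation=cv2.INTER_CUBIC))
E
```

```text
5.15 [0.5576675  0.15314514 0.03080996] [ 0.00534974  0.99955301  0.01628933 -0.02449115] [1.11045422 0.4315961  3.25441948] [-0.0066348  -0.26951576  0.0116396 ]
```

View pics/top4.png

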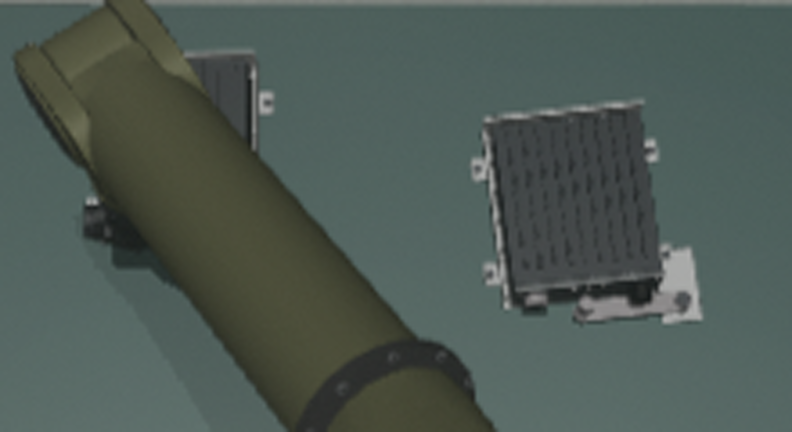

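View pics/scene4.png

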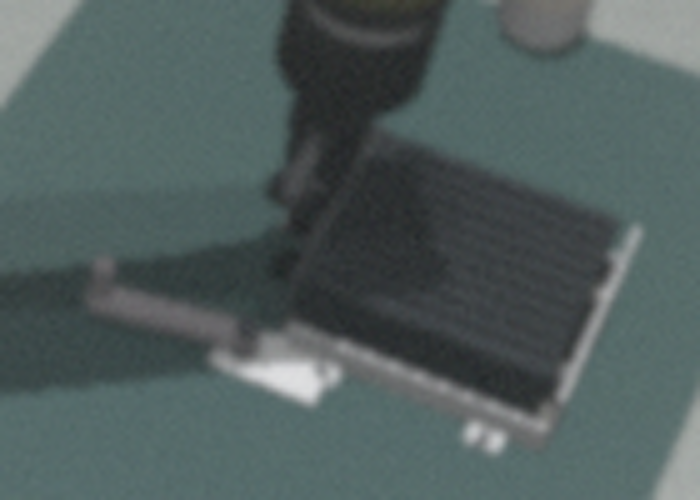

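Emit:
{"method": "step_arm", "body": {
  "rows": [
    [0, -1, 0, 0.2, 0, -0.02, 0],
    [0, -2, 0, 0.5, 0, -0.03, 0],
    [0, -1, -1, 4, 0, 0, 0.12],
    [0, -1, -3, 4, 0, 0, 0.14],
    [0, -1, -4, 2, 0, 0, 0.14],
    [0, -1, -4, 0, 0, 0, 0.14],
    [0, 0, -2, 0, 0, 0, 0.14]
  ]
}}

```text
time: 5.95
tool_pos: [0.4988, 0.0281, 0.1355]
tcp_rot: [0.005, 0.944, 0.331, 0.012]
ft_force: [-0.0, -0.3, 0.0]
grip_width: 0.003
```

```bash
python3 - <<'E'
from h import *
o=manip.get_obs();print(o["time"],o["tool_pos"],o["tcp_rot"],o["ft_force"],o["qpos"])
for n in("top","scene"):
  im=manip.capture(n)[:,:,::-1]
  a=im[110:230,180:400] if n=="top" else im[140:240,290:430]
  cv2.imwrite(f"pics/{n}5.png",cv2.resize(a,None,fx=[5,3.6][n=="top"],fy=[5,3.6][n=="top"],interpolation=cv2.INTER_CUBIC))
E
```

```text
5.95 [0.49884252 0.02810301 0.1354996 ] [0.00518503 0.94360986 0.33081895 0.01150507] [-0.04844505 -0.26677205  0.04553911] [ 0.7678716   0.14777398 -0.93055296  1.94306935  0.14046961  1.08921946
 -1.11623244]
```

View pics/top5.png

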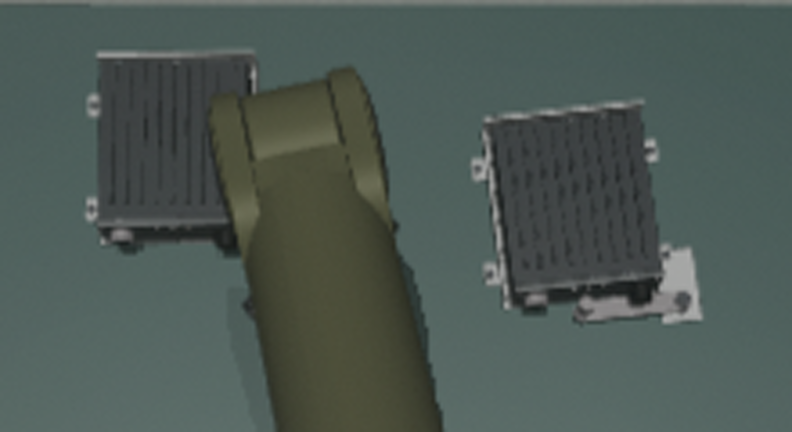

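View pics/scene5.png

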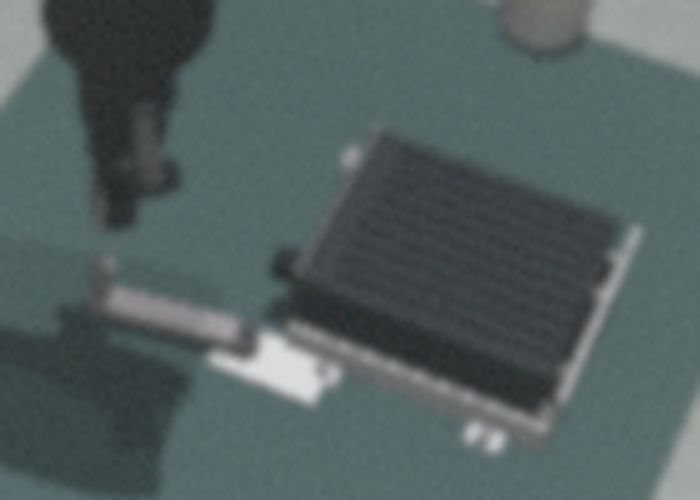

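```bash
python3 - <<'E'
from h import *
print("before",T(94,288,.058),"now",T(98,221,.058),T(215,221,.058))
print("wall",T(98,54,.046)," b: wall",T(484,118,.046),T(642,101,.046),"front",T(515,290,.058),T(660,274,.058))
print("scene now",S(378,133,.058),S(298,283,.058),S(618,215,.058),S(557,375,.058))
E
```

```text
before [0.5197 0.2112 0.058 ] now [0.5744 0.21   0.058 ] [0.5745 0.1172 0.058 ]
wall [0.7191 0.2169 0.046 ]  b: wall [ 0.6646 -0.0972  0.046 ] [ 0.6791 -0.2251  0.046 ] front [ 0.5185 -0.12    0.058 ] [ 0.5316 -0.2343  0.058 ]
scene now [0.5749 0.2069 0.058 ] [0.5794 0.0883 0.058 ] [0.7076 0.2138 0.058 ] [0.715 0.097 0.058]
```

Emit:
{"method": "step_arm", "body": {
  "rows": [
    [0, -0.1, 0, 0, 0, 0, 0.14],
    [0, -0.1, 0, 0, 0, 0, 0.14],
    [0, -0.2, 0, 0, 0, 0, 0.14],
    [0, -0.2, 0, 0, 0, 0, 0.14],
    [0, -0.2, 0, 0, 0, 0, 0.14],
    [0, -0.2, 0, 0, 0, 0, 0.14],
    [0, 0, 0, -1.5, 0, 0, 0.14],
    [0, 0, 0, -1.5, 0, 0, 0.07]
  ]
}}

```text
time: 6.85
tool_pos: [0.4986, 0.0321, 0.11]
tcp_rot: [0.003, 0.642, 0.766, 0.022]
ft_force: [-0.6, -0.2, 0.5]
grip_width: 0.001
```

```bash
python3 - <<'E'
from h import *
o=manip.get_obs();print(o["time"],o["tool_pos"],o["tcp_rot"],o["ft_force"],o["qpos"])
print(rot(o["tcp_rot"]).as_matrix().round(3))
im=manip.capture("wrist");cv2.imwrite("pics/w6.png",im[:,:,::-1])
c=manip.get_calibration("wrist")
for n in("latch_post","latch"):
  for r in manip.cut_out("wrist",n): print(n,r["score"],r["centre"],W(c,r["centre"],.031))
np.save("c6.npy",c,allow_pickle=True)
E
```

```text
6.85 [0.49856117 0.03208766 0.11002232] [0.00301506 0.64247413 0.76599159 0.0217898 ] [-0.57406965 -0.24365809  0.46641412] [ 0.87368063  0.21105789 -1.04660557  1.97408262  0.18498799  1.03084786
 -0.07775487]
[[-0.174  0.984  0.033]
 [ 0.984  0.174  0.03 ]
 [ 0.023  0.037 -0.999]]
latch_post 0.66 [313.1, 176.2] [0.5134 0.0737 0.031 ]
latch 0.72 [475.7, 98.5] [0.623  0.1555 0.031 ]
latch 0.64 [310.4, 180.2] [0.5122 0.0707 0.031 ]
```

View pics/w6.png

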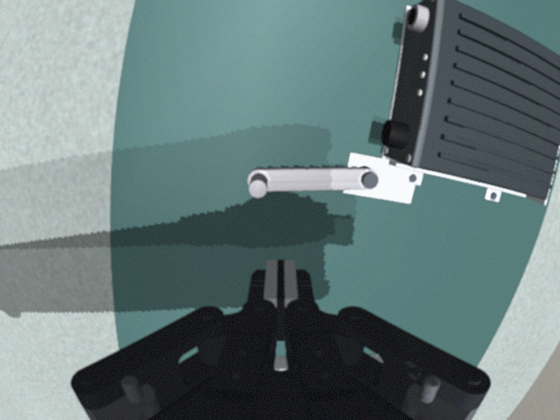

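```bash
python3 - <<'E'
from h import *
c=manip.get_calibration("wrist")
print("post",W(c,(258,187),.044),"pivot",W(c,(370,179),.02), "base", W(c,(260,172),.018),"tip",W(c,(281,262),.1))
P=np.array([.561,.0725])
for th in np.arange(1.8,-.05,-.1):
    t=np.array([np.cos(th),np.sin(th)]);p=P+.08*np.array([-np.sin(th),np.cos(th)]);print(round(th,2),p.round(4),(p-.017*t).round(4))
E
```

```text
post [0.479  0.0632 0.044 ] pivot [0.5575 0.077  0.02  ] base [0.4788 0.0681 0.018 ] tip [0.4955 0.0409 0.1   ]
1.8 [0.4831 0.0543] [0.487  0.0378]
1.7 [0.4817 0.0622] [0.4839 0.0453]
1.6 [0.481  0.0702] [0.4815 0.0532]
1.5 [0.4812 0.0782] [0.48   0.0612]
1.4 [0.4822 0.0861] [0.4793 0.0693]
1.3 [0.4839 0.0939] [0.4794 0.0775]
1.2 [0.4864 0.1015] [0.4803 0.0856]
1.1 [0.4897 0.1088] [0.482  0.0936]
1.0 [0.4937 0.1157] [0.4845 0.1014]
0.9 [0.4983 0.1222] [0.4878 0.1089]
0.8 [0.5036 0.1282] [0.4918 0.116 ]
0.7 [0.5095 0.1337] [0.4965 0.1227]
0.6 [0.5158 0.1385] [0.5018 0.1289]
0.5 [0.5226 0.1427] [0.5077 0.1346]
0.4 [0.5298 0.1462] [0.5142 0.1396]
0.3 [0.5374 0.1489] [0.5211 0.1439]
0.2 [0.5451 0.1509] [0.5284 0.1475]
0.1 [0.553  0.1521] [0.5361 0.1504]
-0.0 [0.561  0.1525] [0.544  0.1525]
```

Emit:
{"method": "step_arm", "body": {
  "rows": [
    [0, -1.3, -1, 0, -0.03, 0.033, 0],
    [0, 0, 0, -3.5, 0, 0, 0],
    [0, 0, 0, -3, 0, 0, 0],
    [0, 0, 0, 0, 0, 0, 0]
  ]
}}

```text
time: 7.4
tool_pos: [0.4888, 0.0233, 0.0474]
tcp_rot: [0.002, 0.649, 0.761, 0.001]
ft_force: [-1.0, 0.4, 0.3]
grip_width: -0.004
```

Emit:
{"method": "step_arm", "body": {
  "rows": [
    [0, -0.3, 0, -1, 0, 0, 0],
    [0, 0, 1, 0, 0, 0, 0],
    [0, 0, 1, 0, 0, 0, 0]
  ]
}}

```text
time: 7.7
tool_pos: [0.4884, 0.0441, 0.0402]
tcp_rot: [0.004, 0.651, 0.759, 0.003]
ft_force: [0.3, -0.2, -0.5]
grip_width: -0.002
```

```bash
python3 - <<'E'
from h import *
o=manip.get_obs();print(o["time"],o["tool_pos"],o["tcp_rot"],o["ft_force"],o["qpos"])
im=manip.capture("wrist");cv2.imwrite("pics/w7.png",im[:,:,::-1])
E
```

```text
7.7 [0.48837489 0.04410675 0.04023169] [0.00446023 0.65086225 0.75917821 0.0026231 ] [ 0.27032594 -0.1532264  -0.49310753] [ 0.73771546  0.33085465 -0.97826606  2.0335749   0.34574993  0.93789979
 -0.26834957]
```

View pics/w7.png

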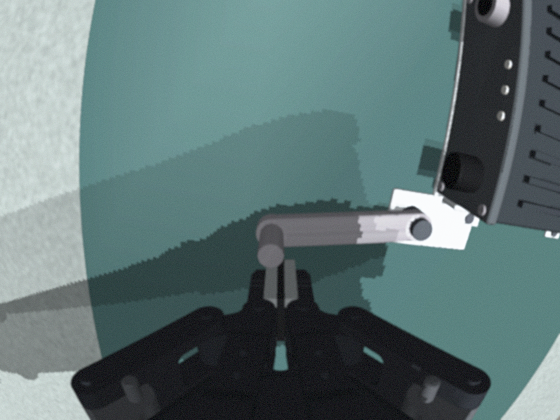

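Emit:
{"method": "step_arm", "body": {
  "rows": [
    [0, -0.4, 0.8, -0.2, 0, 0, -0.1],
    [0, -0.3, 0.8, 0, 0, 0, -0.1],
    [0, -0.2, 0.9, 0, 0, 0, -0.1],
    [0, 0, 0.8, 0, 0, 0, -0.1]
  ]
}}

```text
time: 8.15
tool_pos: [0.4814, 0.0812, 0.042]
tcp_rot: [0.008, 0.792, 0.61, 0.003]
ft_force: [1.0, -1.2, -0.9]
grip_width: -0.001
```

```bash
python3 - <<'E'
from h import *
o=manip.get_obs();print(o["time"],o["tool_pos"],o["tcp_rot"],o["ft_force"],o["qpos"])
print(rot(o["tcp_rot"]).as_matrix().round(3))
im=manip.capture("wrist");cv2.imwrite("pics/w8.png",im[:,:,::-1])
E
```

```text
8.15 [0.48144477 0.08122088 0.04199988] [0.00780978 0.79239387 0.60995011 0.00343929] [ 1.00191763 -1.23120715 -0.92975927] [ 0.60608371  0.29559931 -0.91543637  2.04124591  0.30812396  0.92773396
 -0.73219424]
[[ 0.256  0.967  0.015]
 [ 0.967 -0.256 -0.008]
 [-0.004  0.017 -1.   ]]
```

View pics/w8.png

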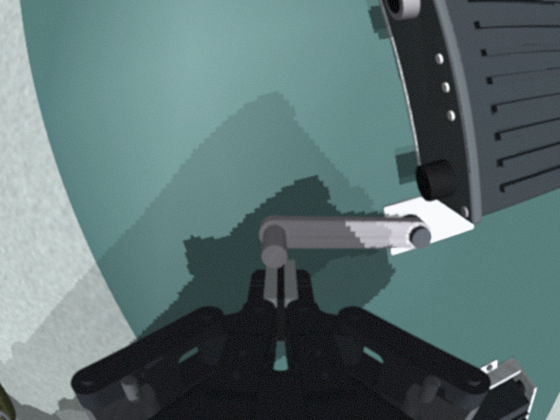

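Emit:
{"method": "step_arm", "body": {
  "rows": [
    [0, 0, 0.8, -0.4, 0, 0, -0.1],
    [0, 0.1, 0.8, -0.2, 0, 0, -0.1],
    [0, 0.2, 0.8, 0, 0, 0, -0.1],
    [0, 0.3, 0.7, 0, 0, 0, -0.1],
    [0, 0.4, 0.7, 0, 0, 0, -0.1]
  ]
}}

```text
time: 8.7
tool_pos: [0.4934, 0.1223, 0.0397]
tcp_rot: [0.011, 0.921, 0.39, 0.003]
ft_force: [-0.0, -1.3, -1.0]
grip_width: 0.002
```

```bash
python3 - <<'E'
from h import *
o=manip.get_obs();print(o["time"],o["tool_pos"],o["tcp_rot"],o["ft_force"],o["qpos"])
print(rot(o["tcp_rot"]).as_matrix().round(3))
im=manip.capture("wrist");cv2.imwrite("pics/w9.png",im[:,:,::-1])
E
```

```text
8.7 [0.49341859 0.12225852 0.03969729] [0.01131299 0.92078696 0.38989115 0.00287739] [-0.02262857 -1.3242746  -0.96063626] [ 0.42004494  0.32265939 -0.81363361  1.995151    0.3179446   0.93867529
 -1.32726065]
[[ 0.696  0.718  0.014]
 [ 0.718 -0.696 -0.019]
 [-0.004  0.023 -1.   ]]
```

View pics/w9.png

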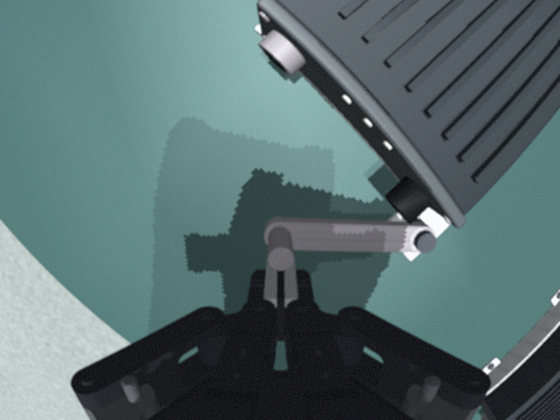

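Emit:
{"method": "step_arm", "body": {
  "rows": [
    [0, 0.5, 0.6, -0.2, 0, 0, -0.11],
    [0, 0.6, 0.5, -0.1, 0, 0, -0.11],
    [0, 0.6, 0.4, 0, 0, 0, -0.11],
    [0, 0.7, 0.4, 0, 0, 0, -0.11],
    [0, 0.7, 0.3, 0, 0, 0, -0.11]
  ]
}}

```text
time: 9.25
tool_pos: [0.5252, 0.1477, 0.0393]
tcp_rot: [0.012, 0.992, 0.123, 0.0]
ft_force: [-1.1, -0.8, -1.0]
grip_width: -0.0
```

```bash
python3 - <<'E'
from h import *
o=manip.get_obs();print(o["time"],o["tool_pos"],o["tcp_rot"],o["ft_force"],o["qpos"])
print(rot(o["tcp_rot"]).as_matrix().round(3))
im=manip.capture("wrist");cv2.imwrite("pics/w10.png",im[:,:,::-1])
E
```

```text
9.25 [0.52516246 0.14771311 0.03927825] [1.17199745e-02 9.92294386e-01 1.23346151e-01 4.70470395e-04] [-1.11301785 -0.75983402 -0.95196262] [ 0.26126362  0.3811577  -0.6920099   1.90016392  0.31952981  0.97208581
 -1.90363147]
[[ 0.97   0.245  0.004]
 [ 0.245 -0.969 -0.023]
 [-0.002  0.023 -1.   ]]
```

View pics/w10.png

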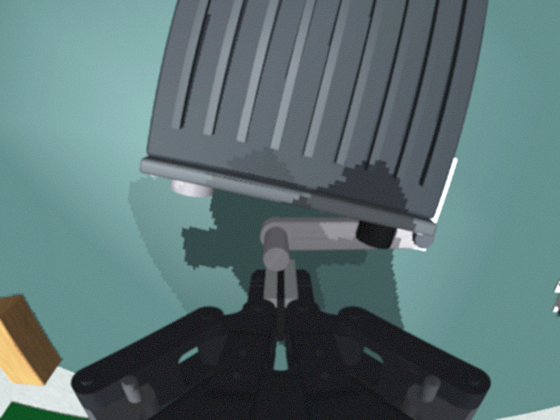

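Emit:
{"method": "step_arm", "body": {
  "rows": [
    [0, 0.7, 0.2, -0.1, 0, 0, -0.11],
    [0, 0.7, 0.1, 0, 0, 0, -0.1],
    [0, 0.4, 0, 0, 0, 0, -0.03]
  ]
}}

```text
time: 9.6
tool_pos: [0.5421, 0.1525, 0.0392]
tcp_rot: [0.011, 1.0, 0.005, -0.002]
ft_force: [-10.0, 0.3, 5.0]
grip_width: -0.003
```

Emit:
{"method": "step_arm", "body": {
  "rows": [
    [0, 0.3, 0, 0, 0, 0, 0],
    [0, 0.4, 0, 0, 0, 0, 0]
  ]
}}

```text
time: 9.8
tool_pos: [0.5423, 0.1527, 0.0389]
tcp_rot: [0.013, 1.0, 0.01, -0.009]
ft_force: [-10.7, -0.9, 7.4]
grip_width: -0.0
```

Emit:
{"method": "step_arm", "body": {
  "rows": [
    [0, -1, 0, 0, 0, -0.01, 0],
    [0, -2, 0, 0, 0, 0, 0],
    [0, -2, 0, 3, 0, 0, 0],
    [0, -1, 0, 4, 0, 0, 0],
    [0, 0, -4, 4, 0, 0, 0],
    [0, 0, -4, 3, 0, 0, 0]
  ]
}}

```text
time: 10.4
tool_pos: [0.4749, 0.0807, 0.1753]
tcp_rot: [0.012, 0.999, 0.032, -0.008]
ft_force: [0.3, -0.6, 0.4]
grip_width: 0.001
```

```bash
python3 - <<'E'
from h import *
o=manip.get_obs();print(o["time"],o["tool_pos"],o["tcp_rot"],o["ft_force"])
im=manip.capture("wrist");cv2.imwrite("pics/w11.png",im[:,:,::-1]);c=manip.get_calibration("wrist")
for r in manip.cut_out("wrist","latch_post"): print(r["score"],r["centre"],W(c,r["centre"],.031))
im=manip.capture("scene")[:,:,::-1];cv2.imwrite("pics/s11.png",cv2.resize(im[140:330,230:430],None,fx=3.1,fy=3.1,interpolation=cv2.INTER_CUBIC))
E
```

```text
10.4 [0.47490951 0.08073688 0.17525308] [ 0.01180669  0.99937509  0.03223069 -0.00843838] [ 0.26610655 -0.62323249  0.43409729]
0.67 [233.6, 97.5] [0.5627 0.1134 0.031 ]
```

View pics/w11.png

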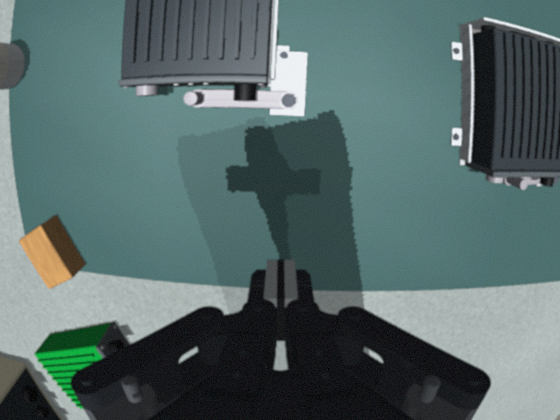

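View pics/s11.png

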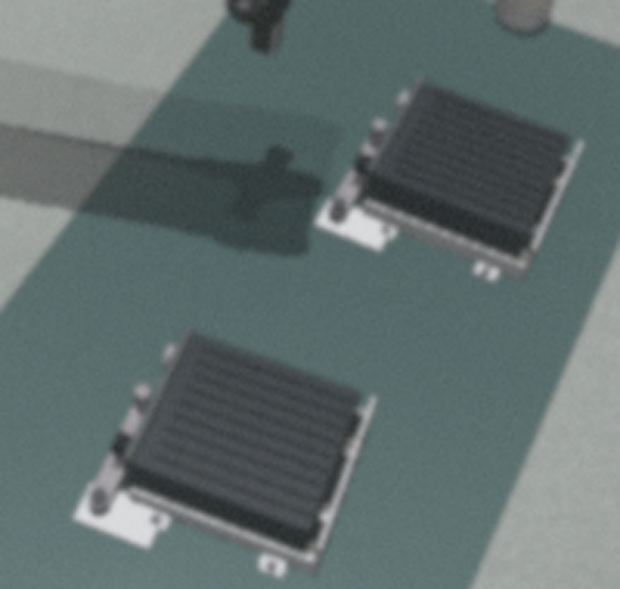

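```bash
python3 - <<'E'
from h import *
c=manip.get_calibration("wrist")
print(W(c,(193,99),.044),W(c,(290,100),.02),W(c,(123,83),.058),W(c,(271,80),.058))
im=manip.capture("top")[:,:,::-1];cv2.imwrite("pics/t12.png",cv2.resize(im[110:230,180:400],None,fx=3.6,fy=3.6,interpolation=cv2.INTER_CUBIC))
E
```

```text
[0.5597 0.1496 0.044 ] [0.5611 0.0704 0.02  ] [0.5745 0.2056 0.058 ] [0.5753 0.0875 0.058 ]
```

View pics/t12.png

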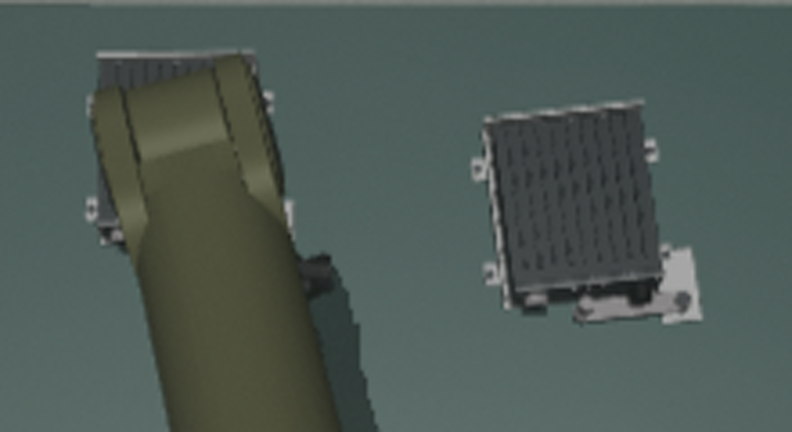

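The latch lies parallel to the panel: post (0.560, 0.150), pivot (0.561, 0.070), so its angle is about 0.01 rad. The set is home and the arm is touching nothing, so I'm handing in.

```bash
python3 -c "
from cell import manip
print(manip.finish_job())"
```

```text
the job is handed in; nothing more can be done
None
```

The left set is home against its rear stop and its latch is closed across the front. I handed the job in at about 10.5 s, with the arm clear of everything.

**Pushing the set:** I pushed with closed fingertips on the plain middle of the panel, about 55 mm in. It slid at about 2 N, then stopped dead at about 10–12 N. In the top view, the distance from rear wall to panel matches the other set's to within the measuring error (145 mm against 148 mm).

**Closing the latch:** I swung the post round its arc from about 1.7 rad with the closed fingers, at 1–2 N, until it stopped at about 10 N. The fingers stopped 17.5 mm short of where they had met the panel, against 18 mm expected for a closed latch. The last wrist picture puts the angle at about 0.01 rad.

**Other checks:**
- The tool tilted about 3° during the last firm push on the set. I saw no sign that the set lifted or tipped.
- In the last pictures the other set and its latch are unmoved. The carton and spray can look undisturbed. I did not look at the screwdriver again, but the arm only worked near the left tray after its first pass.
- At a few millimetres of camera accuracy, the pictures alone cannot prove "fully home". The stop forces are the stronger evidence. No check failed.

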